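Load a printed coupon and set its carrier on the inclined viewing stand

TASK

Get the pale stepped test coupon ready for inspection: with the blue carrier lying flat on the bench, lay the coupon flat in its pocket, stepped face up, then lift the loaded carrier as one unit and set it gently on the inclined viewing stand, lying flat on the sloping bed between the side guides and slid fully down against the two yellow stops. Let go of everything, and leave the rinse bottle and the small blue parts box undisturbed.

Things in the scene. Friction and masses are not known exactly. Their poses are not given: they have to be found in the camera images.
- coupon: pale grey two-level printed slab, loose, about 0.07 kg. Lower level 112 x 53 x 6 mm, upper level 98 x 40 mm, total height 11 mm. Origin: centre of the underside; x along the length, y across the 53 mm width, z out of the stepped face. Starts flat on the bench, stepped face up. May go in the carrier either way round; grasp across the 53 mm at mid length, fingertips 2 mm above the underside.
- carrier: blue plastic sample carrier, loose, about 0.22 kg, empty at the start and flat on the bench, the same both ways round. Solid base 130 (x) x 66 (y) x 14 (z) mm, with corner walls on top up to 28 mm. Origin: centre of the underside; x along the length, z up.
- pocket (a point): centre of the carrier's pocket floor, 14 mm above the carrier's underside; the coupon's underside comes to rest here. Four L-shaped corner walls, 8 mm high and then flared outwards as a lead-in to 14 mm above the floor, enclose 116 x 57 mm (2 mm to spare all round). Between them the long sides are open for 66 mm, for the fingers that hold the coupon.
- grip (a point): centre of the carrier's base, 7 mm above its underside. Here at mid length grip the carrier across y: plain sides 66 mm apart, from the underside up to 14 mm.
- bed: sloping aluminium bed, 146 (x) x 96 (y) mm, fixed to the grey stand. Origin: centre of its top surface, 58 mm above the bench. x points up the slope (away and to the right as the robot sees it), 30 degrees above level; y is level; z is the normal of the bed, 30 degrees from vertical, leaning to the low end. Friction may hold the carrier on the slope: push it down to the stops.
- stops (a point): middle of the line of the two yellow stops at the bed's low end, bed x = -65 mm: 13 mm high, 18 to 48 mm either side of the middle. A carrier against them, x along the bed's x, has its origin at the bed's origin.
- guides (a point): point over the bed's origin, level with the tops of the upright part of the four grey side guides (11 mm; flared lead-in up to 19 mm). Inner faces at bed y = +-35 mm (2 mm to spare each side of the carrier), at bed x from 36 to 66 and from -66 to -36 mm; between them 72 mm of each side is open for the fingers.
- stand: grey base plate with legs, 116 x 94 mm, fixed to the bench, that carries the bed; origin: centre of its underside, straight below the bed's origin; z up, same heading as the bed.
- rinse_bottle: white rinse bottle with a red spout, 65 x 95 x 181 mm, standing loose; origin at the centre of its underside. A bystander.
- parts_box: small flat blue box with a clear lid, 79 x 111 x 25 mm, loose; origin at the centre of its underside. A bystander.

How it is judged (in metres and radians):
On the way, in this order (a step that is already met when the one before it is completed fails the run):
1. the coupon lies flat in the carrier's pocket while the carrier lies flat on the bench (x of coupon in the frame of carrier between -0.005 and 0.005 m and y of coupon in the frame of carrier between -0.005 and 0.005 m and z of coupon in the frame of carrier between 0.012 and 0.0165 m and angle between the z axis of coupon and the z axis of carrier, either way round below 0.05 rad and angle between the x axis of coupon and the x axis of carrier, either way round below 0.12 rad and height (world z) of carrier below 0.006 m and angle between carrier's own z axis and vertical below 0.06 rad), for 0.2 s.
2. the loaded carrier is lifted clear of the bench as one unit, the coupon in it (x of coupon in the frame of carrier between -0.005 and 0.005 m and y of coupon in the frame of carrier between -0.005 and 0.005 m and z of coupon in the frame of carrier between 0.012 and 0.0165 m and angle between the z axis of coupon and the z axis of carrier, either way round below 0.05 rad and angle between the x axis of coupon and the x axis of carrier, either way round below 0.12 rad and height (world z) of carrier above 0.04 m), for 0.2 s.
At the end, for the whole second after the job is handed in: The coupon lies in the carrier's pocket (within 5 mm of centre in x and y, flat on its floor within 2.5 mm) and the carrier lies flat on the bed (within 2.5 mm and 0.05 rad), between the guides (5 mm), against the stops (4 mm); both at rest (x of coupon in the frame of carrier between -0.005 and 0.005 m and y of coupon in the frame of carrier between -0.005 and 0.005 m and z of coupon in the frame of carrier between 0.012 and 0.0165 m and angle between the z axis of coupon and the z axis of carrier, either way round below 0.05 rad and angle between the x axis of coupon and the x axis of carrier, either way round below 0.12 rad and x of carrier in the frame of bed between -0.004 and 0.0035 m and y of carrier in the frame of bed between -0.005 and 0.005 m and z of carrier in the frame of bed between -0.003 and 0.0025 m and angle between the z axis of carrier and the z axis of bed, either way round below 0.05 rad and angle between the x axis of carrier and the x axis of bed, either way round below 0.12 rad and linear speed of each of carrier, coupon below 0.01 m/s); the robot touches nothing.
It fails at once if the carrier is dropped on or pressed hard against the stand (over 40 N) (contact force between carrier and stand above 40 N).
It fails at once if the coupon is dropped on or pressed hard into the carrier (over 40 N) (contact force between coupon and carrier above 40 N).
It fails at once if the rinse bottle is moved by more than 20 mm or tipped (distance of rinse_bottle from where it was at the start of the episode above 0.02 m or angle between rinse_bottle's own z axis and vertical above 0.3 rad).
It fails at once if the parts box is moved by more than 20 mm (distance of parts_box from where it was at the start of the episode above 0.02 m).
It also fails if it takes over 59 s, if anything falls off the work surface, if the arm or the gripper's body presses on something with over 40 N, if the wrist force passes 120 N, or if a joint passes its speed limit or range.

ROBOT

A 6-joint arm with a two-finger parallel gripper is mounted at the origin on the work surface; the furniture and walls round the work are solid. World frame = base frame: x ahead of the robot, y to its left, z up, the work surface at z = 0. Lengths are in m, angles in degrees, forces in N, time in s.
With the tool pointing down it reaches from about 0.275 to 0.825 m from the base axis. Payload 5.2 kg.
Tool frame: the origin (TCP) lies on the front face of the gripper's body, between the roots of the fingers; the fingertips stand 84 mm ahead of it and the grasp point (between the pads) lies 65 mm ahead of it (ctrl.nose_length is the distance from the TCP to the fingertips, in m); z points along the fingers, y is the line along which they close (so a half turn about z gives the same grasp; the last joint's range is limited). The gripper opens to 93 mm and grips with 3 to 60 N. Pads are 15 mm wide; open, the fingers measure 128 mm over their backs; the gripper's body (75 mm by 188 mm) begins 65 mm behind the grasp point.
Start: joints at [52.437, 14.817, 87.949, -0, 77.235, -11.62], TCP at [0.241, 0.495, 0.303] pointing down, gripper open.
Joint ranges: [-179.93, 179.93], [-52.35, 119.4], [10.71, 147.94], [-69.91, 249.91], [12.55, 155.21], [-178.61, 178.61]. Speed limits (degrees/s): [147.25, 147.25, 180, 180, 180, 180].

INTERFACE

Orientations are given as a 3x3 rotation matrix whose columns are the frame's x, y, z axes.
In Python, from rig import ctrl, vision gives the robot as it stands. The module is installed in compiled form; this text tells all that it offers.
- The arm moves only by the tool send_rows, never from a script. Its arguments are lists of equal length, an entry for each row: "linear": the shift along the tool's x, y, z in units of 30 mm (1.0 is 30 mm), a list of three; "twist": the turn about the tool's z in units of 6 degrees (1.0 is 6 degrees). A call has 1 to 12 rows; each row is the pose to reach, as a shift and turn from the pose commanded when the call began, along the tool's axes at that moment; what a row does not reach only later rows make up. A row lasts 1/12 s, in which the tool goes at most 41.7 mm and 7.16 degrees, less where a joint would pass 70% of its speed; a pose out of reach is approached as far as the arm can. A call with a gripper value outside its range is refused whole. "fingers" is the closure in counts, from 0 (fully open) to 255 (shut), set as the call begins (left out, the last holds). The fingers move at their own pace and stop on an object; "newtons" is the grip in N (left out, the last holds). Time passes only in rows, so rows that repeat a pose let the fingers close. It gives the time, the measured TCP pose, the force, the opening and the grip force at its end, in the units of the state.
- ctrl.state(): the state, without advancing time (a new reading comes with each control period).
- vision.capture(name): name is "scene" or "top" or "wrist"; returns a dict with "pixels" (420x560x3 uint8, red, green, blue), "range_z" (420x560 float32, m along the optical axis (not along the pixel's ray), 0 where there is no reading), "fovy" (degrees; the focal length in pixels is half the picture's height over the tangent of half this angle, whatever the lens; pixels are square), "cx", "cy" (the principal point, pixels), "dist_coeffs" ([k1, k2, p1, p2, k3] as OpenCV has them; the pictures are not rectified), "R" (3x3) and "t" (3): a world point X has camera coordinates R X + t. Camera axes: x right, y down, z forward; pixel columns grow to the right and rows downward; lengths in m; the calibration is good to about 2 mm. A picture is of the moment at which its call begins.
- ctrl.hand_in(): hands the job in; it is judged then, once.
The state is a dict: "time": time; "joint_pos": joint angles; "qvel": joint speeds; "joint_efforts": joint torques, N m; "tool_pos": TCP position; "tool_rot": TCP orientation; "force": force on the tool from outside, world axes, zero at the start; "torque": the same for the moment, N m; "gripper_width": finger opening in m; "grip_force": force on a finger pad.
Only numpy, scipy, OpenCV 4.12 (cv2) and the standard library are available. Lean on these libraries where they do the work, as an engineer would, in place of code of your own. Each camera call takes 0.05 s, during which the arm holds its last target. There are 200 camera calls.

## Working session

There is one attempt and no reset: what is moved stays moved. The work goes in short steps, Python scripts to look and compute and a tool call to move; the robot and the scene stay as the last step left them, time stands still between calls to the robot, and variables do not carry over. Pictures are saved under pics/ and viewed, at most 10 in all, crops included, and the job is handed in when it is done.

Besides the shell and the picture viewer there is one more tool, called after ">>>" by a JSON object that holds its "method" and its "body". send_rows: Moves the arm, as the interface text tells. Its arguments: {"type":"object","properties":{"linear":{"type":"array","items":{"type":"array","items":{"type":"number"}}},"twist":{"type":"array","items":{"type":"number"}},"fingers":{"type":"number"},"newtons":{"type":"number"}},"required":["linear","twist"]}

```bash
mkdir -p pics
cat > h.py <<'E'
import numpy as np, cv2
from rig import ctrl, vision
def cap(n, save=None):
    c=vision.capture(n)
    f=c["pixels"].shape[0]/2/np.tan(np.radians(c["fovy"])/2)
    c["K"]=np.array([[f,0,c["cx"]],[0,f,c["cy"]],[0,0,1]]); c["D"]=np.array(c["dist_coeffs"],float)
    c["R"]=np.array(c["R"]);c["t"]=np.array(c["t"])
    if save: cv2.imwrite(save,c["pixels"][:,:,::-1])
    return c
def plane(c,uv,z):
    n=cv2.undistortPoints(np.array(uv,float).reshape(-1,1,2),c["K"],c["D"])[:,0]
    d=np.c_[n,np.ones(len(n))]@c["R"]; o=-c["R"].T@c["t"]
    return o+d*((z-o[2])/d[:,2])[:,None]
def cloud(c):
    v,u=np.mgrid[:420,:560]; uv=np.stack([u,v],-1).reshape(-1,2).astype(float)
    n=cv2.undistortPoints(uv.reshape(-1,1,2),c["K"],c["D"])[:,0]
    z=c["range_z"].reshape(-1,1)
    P=(np.c_[n,np.ones(len(n))]*z-c["t"])@c["R"]
    P[z[:,0]<=0]=np.nan
    return P.reshape(420,560,3)
E
python3 - <<'E'
from h import *
a=cap("top");b=cap("scene")
np.savez("top0.npz",**a);
cv2.imwrite("pics/top0.png",a["pixels"][:,:,::-1])
cv2.imwrite("pics/scene0.png",b["pixels"][:,:,::-1])
for c in(a,b): print(-c["R"].T@c["t"],c["R"][2],c["fovy"],c["D"])
print(ctrl.state())
E
```

```text
[ 0.22706678 -0.03168184  1.69459713] [ 0.15703087  0.00709243 -0.98756823] 43.44807072813405 [-0.07342952  0.          0.          0.          0.        ]
[-0.28519338 -0.885698    0.84595831] [ 0.55693093  0.62359429 -0.54859648] 45.81373767335056 [-0.17637668  0.          0.          0.          0.        ]
{'time': 0.1, 'joint_pos': array([ 5.24367415e+01,  1.48551377e+01,  8.80033243e+01, -5.45805360e-04,
        7.72363147e+01, -1.16181301e+01]), 'qvel': array([ 0.04290657, -0.09458519, -0.19291299,  0.07715978, -0.08526045,
        0.0933821 ]), 'joint_efforts': array([ 2.62250411e-03, -4.38215840e+01, -2.84643406e+01,  7.23609421e-02,
        3.63411661e-02, -3.96608596e-05]), 'tool_pos': array([0.24037852, 0.49429547, 0.30201062]), 'tool_rot': array([[-8.99214220e-01,  4.37507468e-01, -1.00107528e-03],
       [ 4.37508494e-01,  8.99213314e-01, -1.31688830e-03],
       [ 3.24031750e-04, -1.62214362e-03, -9.99998632e-01]]), 'force': array([0.55389426, 0.34591217, 0.97282227]), 'torque': array([-0.03849364,  0.05238665, -0.01506716]), 'grip_force': 0.0, 'gripper_width': 0.09337037826963063}
```

View pics/top0.png

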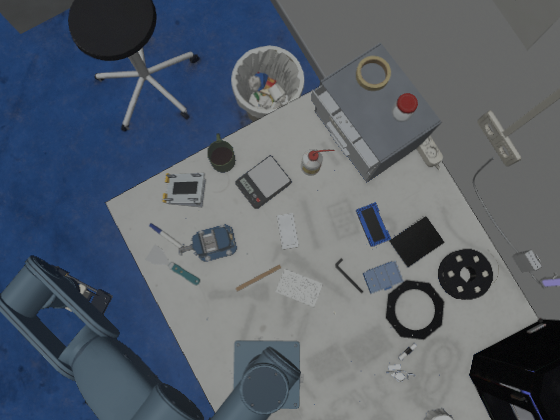

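View pics/scene0.png

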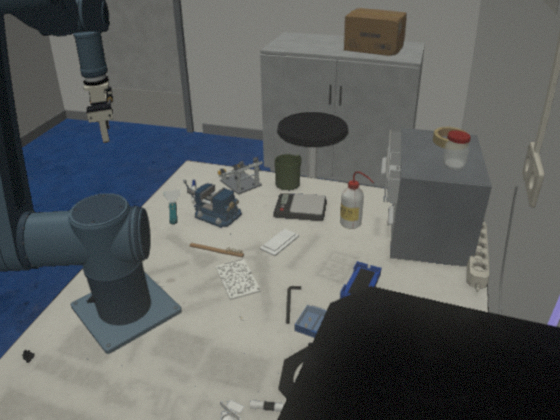

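The top view shows the coupon at about (288,231), the carrier at (373,224), the parts box at (382,277), the stand with its yellow stops at (185,188), and the bottle at (312,162). I'll convert these to rough world positions.

```bash
cat > m.py <<'E'
from h import *
c=dict(np.load("top0.npz")); 
for n,uv,z in [("coupon",(288,231),.006),("speck",(299,287),.006),("carrier",(373,224),.02),("box",(382,277),.02),("stand",(185,188),.06),("yel1",(167,181),.03),("yel2",(167,202),.03),("bottle",(312,168),.1)]:
    print(n,plane(c,[uv],z)[0].round(3))
P=cloud(c)
for uv in [(288,231),(299,287),(373,224),(175,188),(195,188)]: print(uv,P[uv[1],uv[0]].round(3))
E
python3 m.py
```

```text
coupon [ 0.451 -0.063  0.006]
speck [ 0.272 -0.099  0.006]
carrier [ 0.475 -0.336  0.02 ]
box [ 0.306 -0.362  0.02 ]
stand [0.578 0.266 0.06 ]
yel1 [0.608 0.332 0.03 ]
yel2 [0.538 0.329 0.03 ]
bottle [ 0.637 -0.134  0.1  ]
(288, 231) [ 0.451 -0.063  0.009]
(299, 287) [ 0.272 -0.099  0.005]
(373, 224) [ 0.477 -0.338  0.011]
(175, 188) [0.581 0.302 0.044]
(195, 188) [0.575 0.231 0.079]
```

>>> {"method": "send_rows", "body": {"linear": [[-0.5, -0.2, -0.1], [-1.5, -0.6, -0.2], [-2.7, -1.1, -0.4], [-4, -1.6, -0.6], [-5.2, -2.1, -0.8], [-6.5, -2.6, -1.0], [-7.7, -3.2, -1.2], [-8.9, -3.7, -1.4], [-10.1, -4.2, -1.6], [-11.2, -4.6, -1.7], [-11.8, -4.9, -1.7], [-12, -5, -1.7]], "twist": [0, 0, 0, 0, 0, 0, 0, 0, 0, 0, 0, 0]}}

```text
time: 1.1
tool_pos: [0.5007, 0.1994, 0.3533]
tool_rot: [[-0.898, 0.441, -0.0], [0.441, 0.898, -0.001], [-0.0, -0.001, -1.0]]
force: [-0.4, 0.5, -1.1]
gripper_width: 0.093
grip_force: 0.0
```

Run:
```python
from h import *
s=ctrl.state();print(s['time'],s['tool_pos'],s['qvel'].round(1))
w=cap("wrist","pics/w1.png");np.savez("w1.npz",**w)
s=ctrl.state();print(s['tool_pos'])
print(-w["R"].T@w["t"],w["R"],w["fovy"],w["D"])
```

```text
1.1 [0.50069747 0.19937417 0.35325406] [-4.9  1.5 -1.2  1.7  1.3 -5.4]
[0.50022959 0.19984089 0.35304746]
[0.44254605 0.22803245 0.4348515 ] [[ 0.44155868  0.89723132 -0.00137556]
 [ 0.87111622 -0.42833832  0.24017246]
 [ 0.21490105 -0.1072485  -0.97072926]] 62.48748770743786 [-0.081639  0.        0.        0.        0.      ]
```

View pics/w1.png

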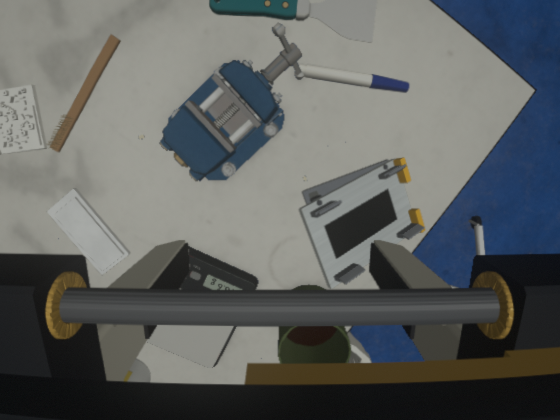

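The wrist view shows the bed, with its dark window at about (360,222) and yellow stops at (404,170) and (417,220). The coupon lies at (88,230). I'll measure both from depth and colour.

```bash
cat > m2.py <<'E'
from h import *
c=dict(np.load("w1.npz")); P=cloud(c); img=c["pixels"]; hsv=cv2.cvtColor(img,cv2.COLOR_RGB2HSV)
ok=np.isfinite(P[...,0])&(np.hypot(P[...,0]-.578,P[...,1]-.266)<.11)&(P[...,2]>.015)&(P[...,2]<.12)
ok[285:]=0
X=P[ok]; print(len(X))
# plane z=ax+by+c robust
w=np.ones(len(X),bool)
best=0;rng=np.random.default_rng(0)
for _ in range(500):
    q=X[rng.choice(len(X),3,False)]
    n=np.cross(q[1]-q[0],q[2]-q[0]); l=np.linalg.norm(n)
    if l<1e-6: continue
    n/=l; d=abs((X-q[0])@n)<.0015
    if d.sum()>best: best=d.sum();w=d
m=X[w].mean(0); n=np.linalg.svd(X[w]-m,full_matrices=False)[2][2]; n*=np.sign(n[2])
print("plane n",n,"tilt",np.degrees(np.arccos(n[2])),best)
up=np.array([-n[0],-n[1],0]);up/=np.linalg.norm(up)
ex=up-n*(up@n);ex/=np.linalg.norm(ex);ey=np.cross(n,ex)
print("ex",ex,"heading deg",np.degrees(np.arctan2(ex[1],ex[0])),"ey",ey)
Q=np.stack([(X[w]-m)@ex,(X[w]-m)@ey],1).astype(np.float32)
(cx,cy),sz,ang=cv2.minAreaRect(Q*1000);print("rect",cx,cy,sz,ang)
O=m+ex*cx/1000+ey*cy/1000;print("bed origin by rect",O)
# plane ray-cast of colour features
def onplane(uv,off=0):
    nn=cv2.undistortPoints(np.array(uv,float).reshape(-1,1,2),c["K"],c["D"])[:,0]
    d=np.c_[nn,np.ones(len(nn))]@c["R"]; o=-c["R"].T@c["t"]
    return o+d*(((m+off*n-o)@n)/(d@n))[:,None]
y=cv2.inRange(hsv,(12,120,100),(35,255,255)); y[:140]=0;y[250:]=0;y[:,:370]=0;y[:,440:]=0
N,L,S,C=cv2.connectedComponentsWithStats(y)
for i in range(1,N):
    if S[i,4]>30:
        p=P[(L==i)&np.isfinite(P[...,0])]
        print("yellow",C[i],S[i,4],[((p-O)@e*1000).mean().round(1) for e in(ex,ey,n)],[((p-O)@ex*1000).min().round(1),((p-O)@ex*1000).max().round(1)])
        print([((p-O)@ey*1000).min().round(1),((p-O)@ey*1000).max().round(1)])
g=img.max(2); dk=((g<60)*255).astype(np.uint8); dk[:185]=0;dk[260:]=0;dk[:,:315]=0;dk[:,415:]=0
N,L,S,C=cv2.connectedComponentsWithStats(dk); i=1+S[1:,4].argmax()
ct=max(cv2.findContours((L==i).astype(np.uint8),0,2)[0],key=len)[:,0].astype(float)
W=onplane(ct);R=cv2.minAreaRect((np.stack([(W-O)@ex,(W-O)@ey],1)*1000).astype(np.float32));print("window",R,S[i])
# sloped view of guides: points above plane
H=(P-O)@n; gd=ok&(H>.006)&(H<.025); 
N,L,S,C=cv2.connectedComponentsWithStats(gd.astype(np.uint8))
for i in range(1,N):
    if S[i,4]>25:
        p=P[L==i]; a=np.stack([(p-O)@e*1000 for e in(ex,ey,n)],1);print("guide",C[i].round(),a.min(0).round(1),a.max(0).round(1))
# coupon
bright=((img.min(2)>0)*255).astype(np.uint8)
cz=(P[...,2]>.003)&(P[...,2]<.02)&(np.hypot(P[...,0]-.451,P[...,1]+.063)<.09)
N,L,S,C=cv2.connectedComponentsWithStats(cz.astype(np.uint8)); i=1+S[1:,4].argmax()
p=P[L==i];print("coupon z",np.percentile(p[:,2],[5,50,95]),S[i])
r=cv2.minAreaRect((p[:,:2]*1000).astype(np.float32));print(r)
t=p[p[:,2]>.0085];r=cv2.minAreaRect((t[:,:2]*1000).astype(np.float32));print("top",r)
b=p
bx=cv2.boxPoints(cv2.minAreaRect((p[:,:2]*1000).astype(np.float32)));print(bx)
E
python3 m2.py
```

```text
8943
plane n [0.04368039 0.49725276 0.86650546] tilt 29.944943398045105 6901
ex [-0.07582482 -0.86318151  0.49916759] heading deg -95.02017131312981 ey [ 0.99616395 -0.08750645  0.        ]
rect -7.812774658203125 3.5567550659179688 (146.8778076171875, 96.31243896484375) 0.24062171578407288
bed origin by rect [0.57939088 0.26921905 0.05815389]
yellow [399.88709677 161.27419355] 62 [np.float64(-67.3), np.float64(-43.7), np.float64(9.9)] [np.float64(-72.2), np.float64(-64.4)]
[np.float64(-47.3), np.float64(-39.5)]
yellow [404.17164179 175.12686567] 134 [np.float64(-67.1), np.float64(-26.3), np.float64(10.3)] [np.float64(-72.5), np.float64(-64.3)]
[np.float64(-35.8), np.float64(-18.6)]
yellow [416.18243243 216.58783784] 148 [np.float64(-67.3), np.float64(28.0), np.float64(9.7)] [np.float64(-72.6), np.float64(-64.3)]
[np.float64(18.7), np.float64(42.4)]
window ((4.419898986816406, 0.9513912200927734), (38.57973098754883, 97.71944427490234), 89.77803802490234) [ 326  190   70   68 2261]
guide [399. 171.] [-73.9 -47.3   6. ] [-35.7 -17.1  20. ]
guide [326. 208.] [ 35.4 -41.7   6. ] [ 65.3 -35.   19.8]
guide [414. 225.] [-73.5  18.6   6. ] [-35.9  49.1  19.8]
guide [351. 274.] [35.6 34.7  6. ] [66.9 42.7 20. ]
coupon z [0.00528393 0.01010163 0.01173126] [  47  188   83   87 3077]
((452.76434326171875, -62.396385192871094), (112.62290954589844, 55.967872619628906), 9.662711143493652)
top ((451.3584289550781, -58.27935028076172), (104.75251007080078, 47.559532165527344), 9.092771530151367)
[[392.55475  -44.261215]
 [401.94885  -99.43507 ]
 [512.97394  -80.531555]
 [503.57983  -25.357704]]
```

>>> {"method": "send_rows", "body": {"linear": [[-0.25, -0.3, 0], [-0.8, -1.1, 0], [-1.6, -2.0, 0], [-2.4, -3.1, 0], [-3.2, -4.2, 0], [-4.0, -5.3, 0.1], [-4.9, -6.4, 0.2], [-5.7, -7.4, 0.3], [-6.5, -8.5, 0.4], [-7.3, -9.5, 0.4], [-7.9, -10.4, 0.4], [-8.3, -10.8, 0.4]], "twist": [-0.2, -0.6, -1.2, -1.8, -2.4, -3.0, -3.6, -4.2, -4.8, -5.4, -5.8, -6.0]}}

```text
time: 2.15
tool_pos: [0.5807, -0.2004, 0.3409]
tool_rot: [[-0.985, -0.175, -0.001], [-0.175, 0.985, -0.0], [0.001, 0.0, -1.0]]
force: [0.6, 0.1, 0.1]
gripper_width: 0.0928
grip_force: 0.0
```

>>> {"method": "send_rows", "body": {"linear": [[0, 0, 0], [0, 0, 0], [0, 0, 0]], "twist": [0, 0, 0]}}

```text
time: 2.4
tool_pos: [0.5807, -0.1961, 0.3415]
tool_rot: [[-0.984, -0.175, -0.001], [-0.175, 0.984, 0.001], [0.001, 0.002, -1.0]]
force: [-0.6, 0.8, 0.1]
gripper_width: 0.0933
grip_force: 0.0
```

Run:
```python
from h import *
w=cap("wrist","pics/w2.png");np.savez("w2.npz",**w)
s=ctrl.state();print(s['tool_pos'],s['tool_rot'])
```

```text
[ 0.58071031 -0.19590769  0.34175509] [[-9.84382510e-01 -1.76042307e-01 -4.24876052e-04]
 [-1.76042644e-01  9.84382072e-01  9.61195889e-04]
 [ 2.49029226e-04  1.02098072e-03 -9.99999448e-01]]
```

View pics/w2.png

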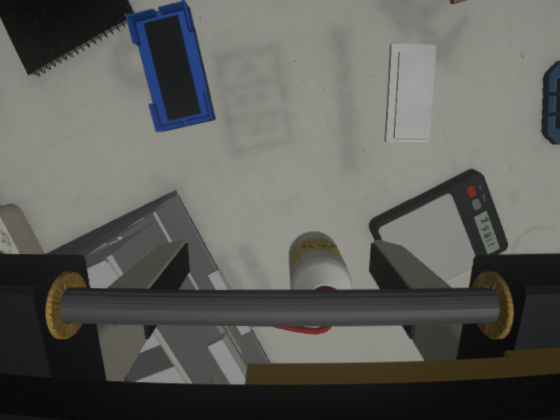

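Here the carrier is at (172,67) with its dark pocket, the coupon at (411,92), the bottle just ahead of the fingers at (318,265), and the cabinet edge starting at (180,195).

```bash
cat > m3.py <<'E'
from h import *
import sys
c=dict(np.load(sys.argv[1])); P=cloud(c); img=c["pixels"]; hsv=cv2.cvtColor(img,cv2.COLOR_RGB2HSV)
def big(m):
    N,L,S,C=cv2.connectedComponentsWithStats(m.astype(np.uint8)); i=1+S[1:,4].argmax(); return L==i
def rect(X):
    (a,b),(w,h),t=cv2.minAreaRect((X[:,:2]*1000).astype(np.float32))
    if w<h: w,h,t=h,w,t-90
    return np.round([a,b,w,h,t],2)
cz=(P[...,2]>.003)&(P[...,2]<.02)&(np.hypot(P[...,0]-.4525,P[...,1]+.062)<.075); m=big(cz)
print("coupon",rect(P[m]),np.percentile(P[m][:,2],[3,50,97]))
t=m&(P[...,2]>.0085);print(" top level",rect(P[t]))
ct=max(cv2.findContours(m.astype(np.uint8),0,2)[0],key=len)[:,0]
print(" ray",rect(plane(c,ct,.006)))
bl=cv2.inRange(hsv,(100,100,40),(130,255,255))>0; near=np.hypot(P[...,0]-.475,P[...,1]+.336)<.11
m=big(bl&near)
X=P[m]
print("carrier all",rect(X),np.percentile(X[:,2],[2,50,98]))
for lo,hi in((.004,.02),(.02,.032)):
    Y=X[(X[:,2]>lo)&(X[:,2]<hi)];print(lo,rect(Y),len(Y))
ins=near&(P[...,2]>.011)&(P[...,2]<.017);m=big(ins);print("pocket floor+",rect(P[m]))
ct=max(cv2.findContours(m.astype(np.uint8),0,2)[0],key=len)[:,0]
n0=P[10:400,:250].reshape(-1,3);n0=n0[(n0[:,2]>.05)&(n0[:,2]<.6)&(n0[:,0]<.8)]
if len(n0): print("cabinet min x",n0.min(0),np.percentile(n0,99,axis=0))
dk=(img.max(2)<45)&near;m=big(dk);print("dark",rect(P[m]))
E
python3 m3.py w2.npz
```

```text
coupon [453.13 -63.09 111.82  54.22   9.91] [0.00470536 0.00974172 0.01169027]
 top level [452.54 -60.91 102.86  41.31  10.  ]
 ray [453.29 -63.47 111.79  54.59  10.04]
carrier all [ 473.04 -341.07  136.11   72.9    22.  ] [0.01151365 0.01437139 0.027737  ]
0.004 [ 473.13 -341.3   136.05   72.55   21.94] 2731
0.02 [ 475.11 -337.12  129.36   67.31   22.11] 1171
pocket floor+ [ 475.34 -337.26  128.82   67.08   21.84]
cabinet min x [ 0.55191169 -0.4509527   0.05000884] [ 0.75530226 -0.20620013  0.37868693]
dark [ 474.69 -337.96  108.4    38.65   21.6 ]
```

>>> {"method": "send_rows", "body": {"linear": [[0.2, 0.3, 0], [0.6, 0.8, 0], [1.1, 1.6, 0.2], [1.7, 2.5, 0.8], [2.3, 3.4, 1.6], [2.8, 4.2, 2.6], [3.2, 4.8, 3.5], [3.4, 5.1, 4.3], [3.4, 5.1, 4.7], [3.4, 5.1, 4.7], [3.4, 5.1, 4.7]], "twist": [0, 0, 0, 0, 0, 0, 0, 0, 0, 0, 0]}}

```text
time: 3.37
tool_pos: [0.4534, -0.0639, 0.2011]
tool_rot: [[-0.984, -0.176, -0.0], [-0.176, 0.984, 0.0], [0.0, 0.0, -1.0]]
force: [0.3, 0.5, 0.6]
gripper_width: 0.093
grip_force: 0.0
```

```bash
cat > go.py <<'E'
from h import *
import sys
def go(x,y,z,yaw=None):
    s=ctrl.state();R=s['tool_rot'];d=R.T@(np.array([x,y,z])-s['tool_pos'])/.03
    h=np.degrees(np.arctan2(R[1,1],R[0,1]))
    print("t",round(s['time'],2),"pos",s['tool_pos'].round(4),"yaw",h.round(2),"F",s['force'].round(1),"grip",s['gripper_width'].round(4),round(s['grip_force'],1))
    print("units",d.round(2),"twist",None if yaw is None else round(-((yaw-h+90)%180-90)/6,2), "dist",np.linalg.norm(d).round(1))
if __name__=="__main__": go(*map(float,sys.argv[1:]))
E
python3 go.py .4531 -.0631 .086 99.95
```

```text
Traceback (most recent call last):
  File "go.py", line 8, in <module>
    if __name__=="__main__": go(*map(float,sys.argv[1:]))
                             ~~^^^^^^^^^^^^^^^^^^^^^^^^^^
  File "go.py", line 6, in go
    print("t",round(s['time'],2),"pos",s['tool_pos'].round(4),"yaw",h.round(2),"F",s['force'].round(1),"grip",s['gripper_width'].round(4),round(s['grip_force'],1))
                                                                                                              ^^^^^^^^^^^^^^^^^^^^^^^^
AttributeError: 'float' object has no attribute 'round'
```

>>> {"method": "send_rows", "body": {"linear": [[0, 0, 0.3], [0, 0, 1.0], [0, 0, 1.9], [0, 0, 2.7], [0, 0, 3.3], [0, 0, 3.6], [0, 0, 3.75], [0, 0, 3.8], [0, 0, 3.8]], "twist": [0, 0, 0, 0, 0, 0, 0, 0, 0]}}

```text
time: 4.12
tool_pos: [0.4544, -0.0655, 0.0873]
tool_rot: [[-0.985, -0.175, 0.001], [-0.175, 0.985, -0.0], [-0.001, -0.001, -1.0]]
force: [1.1, 0.5, 0.7]
gripper_width: 0.0929
grip_force: 0.0
```

```bash
sed -i "s/s\['gripper_width'\].round(4)/round(float(s['gripper_width']),4)/" go.py; python3 go.py .4531 -.0631 .086 99.95
```

```text
t 4.12 pos [ 0.4544 -0.0655  0.0873] yaw 100.05 F [1.1 0.5 0.7] grip 0.0929 0.0
units [0.03 0.09 0.04] twist 0.02 dist 0.1
```

>>> {"method": "send_rows", "body": {"linear": [[0.03, 0.09, 0.04], [0.03, 0.09, 0.04], [0.03, 0.09, 0.04]], "twist": [0, 0, 0]}}

```text
time: 4.37
tool_pos: [0.4526, -0.0627, 0.0862]
tool_rot: [[-0.985, -0.175, 0.001], [-0.175, 0.985, -0.0], [-0.001, -0.001, -1.0]]
force: [-0.9, 0.4, 0.5]
gripper_width: 0.093
grip_force: 0.0
```

>>> {"method": "send_rows", "body": {"linear": [[0, 0, 0], [0, 0, 0], [0, 0, 0], [0, 0, 0], [0, 0, 0], [0, 0, 0], [0, 0, 0], [0, 0, 0], [0, 0, 0], [0, 0, 0]], "twist": [0, 0, 0, 0, 0, 0, 0, 0, 0, 0], "fingers": 255, "newtons": 15}}

```text
time: 5.2
tool_pos: [0.4523, -0.0627, 0.0855]
tool_rot: [[-0.985, -0.175, -0.0], [-0.175, 0.985, 0.0], [0.0, 0.0, -1.0]]
force: [0.7, 0.0, 0.1]
gripper_width: 0.0527
grip_force: 15.0
```

```bash
python3 go.py .4752 -.3372 .16 112
```

```text
t 5.2 pos [ 0.4523 -0.0627  0.0855] yaw 100.06 F [0.7 0.  0.1] grip 0.0527 15.0
units [ 0.85 -9.14 -2.48] twist -1.99 dist 9.5
```

Run:
```python
from h import *
for f in("w2.npz","top0.npz"):
    P=cloud(dict(np.load(f))).reshape(-1,3)
    P=P[(P[:,2]>.06)&(P[:,2]<.45)]
    d=P[:,:2]-[.4745,-.3375]; th=np.radians(112); y=np.array([np.cos(th),np.sin(th)]);x=np.array([y[1],-y[0]])
    a,b=d@x,d@y
    g=np.hypot(np.maximum(abs(a)-.0375,0),np.maximum(abs(b)-.094,0))
    i=g.argsort()[:3];print(f,g[i],P[i],a[i],b[i])
```

```text
w2.npz [0.06487167 0.0650662  0.06519801] [[ 0.55793187 -0.27072333  0.34782258]
 [ 0.55806767 -0.27054014  0.3473692 ]
 [ 0.55842632 -0.27107597  0.34741387]] [0.10237167 0.1025662  0.10269801] [0.03066012 0.0307791  0.03014794]
top0.npz [0.09790275 0.0991547  0.09931092] [[ 0.59936376 -0.28509544  0.18446992]
 [ 0.60113825 -0.28614544  0.21370949]
 [ 0.61429571 -0.31829426  0.24443405]] [0.13540275 0.1366547  0.13681092] [ 0.00181388  0.00017559 -0.03456114]
```

>>> {"method": "send_rows", "body": {"linear": [[0, 0, -0.3], [0, 0, -1.0], [0, -0.3, -1.8], [0.1, -1.0, -2.3], [0.2, -1.9, -2.5], [0.3, -3.0, -2.5], [0.4, -4.1, -2.5], [0.5, -5.2, -2.5], [0.6, -6.3, -2.5], [0.7, -7.4, -2.5], [0.8, -8.3, -2.5], [0.8, -8.8, -2.5]], "twist": [0, 0, 0, -0.2, -0.4, -0.7, -1.0, -1.3, -1.6, -1.8, -2.0, -2.0]}}

```text
time: 6.2
tool_pos: [0.4746, -0.3304, 0.1612]
tool_rot: [[-0.927, -0.375, 0.001], [-0.375, 0.927, -0.002], [0.0, -0.002, -1.0]]
force: [-0.2, -0.0, -0.2]
gripper_width: 0.0529
grip_force: 15.0
```

```bash
python3 go.py .4745 -.3375 .16 112
```

```text
t 6.2 pos [ 0.4746 -0.3304  0.1612] yaw 112.01 F [-0.2 -0.  -0.2] grip 0.0529 15.0
units [ 0.09 -0.22  0.04] twist 0.0 dist 0.2
```

>>> {"method": "send_rows", "body": {"linear": [[0.05, -0.1, 0.3], [0.09, -0.2, 0.6], [0.09, -0.22, 0.9], [0.09, -0.22, 1.0], [0.09, -0.22, 1.0], [0.09, -0.22, 1.0]], "twist": [0, 0, 0, 0, 0, 0]}}

```text
time: 6.7
tool_pos: [0.4747, -0.3327, 0.1301]
tool_rot: [[-0.926, -0.377, -0.001], [-0.377, 0.926, 0.001], [0.001, 0.001, -1.0]]
force: [-0.8, 0.1, -1.3]
gripper_width: 0.0526
grip_force: 15.0
```

```bash
python3 go.py .4745 -.3375 .0995 112
```

```text
t 6.7 pos [ 0.4747 -0.3327  0.1301] yaw 112.12 F [-0.8  0.1 -1.3] grip 0.0526 15.0
units [ 0.07 -0.15  1.02] twist 0.02 dist 1.0
```

>>> {"method": "send_rows", "body": {"linear": [[0.07, -0.15, 0.1], [0.07, -0.15, 0.1], [0.07, -0.15, 0.1], [0.07, -0.15, 0.1], [0.07, -0.15, 0.1]], "twist": [0, 0, 0, 0, 0]}}

```text
time: 7.12
tool_pos: [0.4746, -0.339, 0.1278]
tool_rot: [[-0.927, -0.375, 0.0], [-0.375, 0.927, -0.0], [-0.0, -0.0, -1.0]]
force: [0.2, 0.1, -0.7]
gripper_width: 0.0526
grip_force: 15.0
```

```bash
python3 go.py .4745 -.3375 .0995 112; python3 -c "
from h import *
t=cap('top');np.savez('top1.npz',**t)"; python3 go.py .4745 -.3375 .0995 112
```

```text
t 7.12 pos [ 0.4746 -0.339   0.1278] yaw 112.05 F [ 0.2  0.1 -0.7] grip 0.0526 15.0
units [-0.02  0.05  0.94] twist 0.01 dist 0.9
t 7.17 pos [ 0.4746 -0.339   0.1277] yaw 112.06 F [ 0.1 -0.5 -1. ] grip 0.0525 15.0
units [-0.02  0.05  0.94] twist 0.01 dist 0.9
```

>>> {"method": "send_rows", "body": {"linear": [[-0.02, 0.05, 0.1], [-0.02, 0.05, 0.25], [-0.02, 0.05, 0.4], [-0.02, 0.05, 0.5], [-0.02, 0.05, 0.6], [-0.02, 0.05, 0.7], [-0.02, 0.05, 0.78], [-0.02, 0.05, 0.84], [-0.02, 0.05, 0.88], [-0.02, 0.05, 0.9], [-0.02, 0.05, 0.9]], "twist": [0, 0, 0, 0, 0, 0, 0, 0, 0, 0, 0]}}

```text
time: 8.08
tool_pos: [0.4746, -0.3373, 0.1005]
tool_rot: [[-0.927, -0.375, 0.0], [-0.375, 0.927, -0.0], [-0.0, -0.0, -1.0]]
force: [1.0, -0.5, -0.6]
gripper_width: 0.0528
grip_force: 15.0
```

```bash
python3 go.py .4745 -.3375 .0995 112
```

```text
t 8.08 pos [ 0.4746 -0.3373  0.1005] yaw 112.05 F [ 1.  -0.5 -0.6] grip 0.0528 15.0
units [ 0.   -0.    0.03] twist 0.01 dist 0.0
```

>>> {"method": "send_rows", "body": {"linear": [[0, 0, 0.02], [0, 0, 0.03], [0, 0, 0.03]], "twist": [0, 0, 0]}}

```text
time: 8.33
tool_pos: [0.4745, -0.3374, 0.0997]
tool_rot: [[-0.927, -0.376, 0.0], [-0.376, 0.927, -0.0], [-0.0, -0.0, -1.0]]
force: [-0.7, 0.1, -0.8]
gripper_width: 0.0525
grip_force: 15.0
```

>>> {"method": "send_rows", "body": {"linear": [[0, 0, 0], [0, 0, 0], [0, 0, 0], [0, 0, 0], [0, 0, 0], [0, 0, 0], [0, 0, -0.5], [0, 0, -1.4], [0, 0, -2.4], [-0.4, 0, -3.2], [-0.9, 0, -3.7], [-1.2, 0, -4.0]], "twist": [0, 0, 0, 0, 0, 0, 0, 0, 0, 0, 0, 0], "fingers": 0}}

```text
time: 9.33
tool_pos: [0.5094, -0.3241, 0.2225]
tool_rot: [[-0.927, -0.375, 0.003], [-0.375, 0.927, -0.003], [-0.002, -0.004, -1.0]]
force: [0.3, 0.7, -0.2]
gripper_width: 0.0931
grip_force: 0.0
```

```bash
python3 - <<'E'
from h import *
w=cap("wrist","pics/w3.png");np.savez("w3.npz",**w)
E
python3 go.py .4752 -.3372 .12 112
```

```text
t 9.38 pos [ 0.5107 -0.3237  0.2231] yaw 112.11 F [ 1.9 -0.6  2.1] grip 0.0927 0.0
units [1.28 0.05 3.43] twist 0.02 dist 3.7
```

View pics/w3.png

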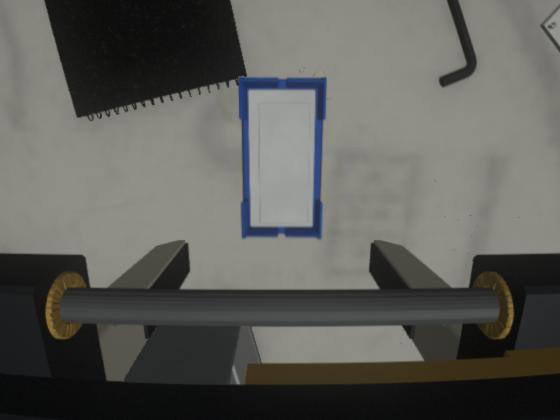

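The coupon is seated in the carrier at about (283,158), with an even gap all round. I'll re-measure the carrier before gripping it.

```bash
python3 - <<'E'
from h import *
from m3 import big,rect
E
cat > m4.py <<'E'
from h import *
c=dict(np.load("w3.npz")); P=cloud(c); hsv=cv2.cvtColor(c["pixels"],cv2.COLOR_RGB2HSV)
def rect(X):
    (a,b),(w,h),t=cv2.minAreaRect((X[:,:2]*1000).astype(np.float32))
    if w<h: w,h,t=h,w,t-90
    return np.round([a,b,w,h,t],2)
near=np.hypot(P[...,0]-.475,P[...,1]+.336)<.1
bl=(cv2.inRange(hsv,(100,100,40),(130,255,255))>0)&near
X=P[bl];print("carrier",rect(X),"top",rect(X[X[:,2]>.02]))
co=near&~bl&(P[...,2]>.016)&(P[...,2]<.03);co=cv2.morphologyEx(co.astype(np.uint8),cv2.MORPH_OPEN,np.ones((5,5)))>0
print("coupon",rect(P[co]),np.percentile(P[co][:,2],[5,50,95]))
E
python3 m4.py
```

```text
carrier [ 479.03 -336.96  136.13   72.18   20.01] top [ 475.48 -337.58  128.38   66.67   21.72]
coupon [ 475.34 -337.81  111.82   53.15   22.09] [0.01938912 0.02394418 0.02542939]Traceback (most recent call last):
  File "<stdin>", line 2, in <module>
  File "m3.py", line 3, in <module>
    c=dict(np.load(sys.argv[1])); P=cloud(c); img=c["pixels"]; hsv=cv2.cvtColor(img,cv2.COLOR_RGB2HSV)
                   ~~~~~~~~^^^
IndexError: list index out of range
```

>>> {"method": "send_rows", "body": {"linear": [[0.3, 0, 0], [0.8, 0, 0.3], [1.15, 0.03, 0.9], [1.25, 0.03, 1.7], [1.25, 0.03, 2.5], [1.25, 0.03, 3.1], [1.25, 0.03, 3.4], [1.25, 0.03, 3.4], [1.25, 0.03, 3.4], [1.25, 0.03, 3.4]], "twist": [0, 0, 0, 0, 0, 0, 0, 0, 0, 0]}}

```text
time: 10.22
tool_pos: [0.4729, -0.3376, 0.1183]
tool_rot: [[-0.927, -0.375, 0.001], [-0.375, 0.927, -0.001], [-0.0, -0.001, -1.0]]
force: [0.5, -0.3, 0.1]
gripper_width: 0.093
grip_force: 0.0
```

```bash
python3 go.py .4754 -.3376 .0895 112; python3 -c "
from h import *;print(ctrl.state()['joint_pos'].round(1))"
```

```text
t 10.22 pos [ 0.4729 -0.3376  0.1183] yaw 112.05 F [ 0.5 -0.3  0.1] grip 0.093 0.0
units [-0.08 -0.03  0.96] twist 0.01 dist 1.0
[ -46.5   28.3   96.2   -0.    55.4 -158.6]
```

>>> {"method": "send_rows", "body": {"linear": [[-0.08, -0.03, 0.15], [-0.08, -0.03, 0.4], [-0.08, -0.03, 0.65], [-0.08, -0.03, 0.85], [-0.08, -0.03, 0.95], [-0.08, -0.03, 0.95], [-0.08, -0.03, 0.95]], "twist": [0, 0, 0, 0, 0, 0, 0]}}

```text
time: 10.8
tool_pos: [0.4753, -0.3369, 0.0888]
tool_rot: [[-0.927, -0.376, -0.001], [-0.376, 0.927, 0.001], [0.0, 0.001, -1.0]]
force: [-0.1, 0.8, 0.2]
gripper_width: 0.0934
grip_force: 0.0
```

```bash
python3 go.py .4754 -.3376 .0895 112
```

```text
t 10.8 pos [ 0.4753 -0.3369  0.0888] yaw 112.06 F [-0.1  0.8  0.2] grip 0.0934 0.0
units [ 0.   -0.02 -0.02] twist 0.01 dist 0.0
```

>>> {"method": "send_rows", "body": {"linear": [[0, -0.02, -0.02], [0, -0.02, -0.02], [0, -0.02, -0.02], [0, -0.02, -0.02], [0, -0.02, -0.02], [0, -0.02, -0.02], [0, -0.02, -0.02], [0, -0.02, -0.02], [0, -0.02, -0.02]], "twist": [0, 0, 0, 0, 0, 0, 0, 0, 0], "fingers": 255, "newtons": 18}}

```text
time: 11.55
tool_pos: [0.4756, -0.3374, 0.0899]
tool_rot: [[-0.927, -0.376, -0.0], [-0.376, 0.927, 0.0], [-0.0, 0.0, -1.0]]
force: [0.0, 1.0, 3.6]
gripper_width: 0.0661
grip_force: 18.0
```

>>> {"method": "send_rows", "body": {"linear": [[0, 0, -0.2], [0, 0, -0.5], [0, 0, -0.9], [0, 0, -1.4], [0, 0, -1.9], [0, 0, -2.4], [0, 0, -2.9], [0, 0, -3.4], [0, 0, -3.8], [0, 0, -4.0], [0, 0, -4.0], [0, 0, -4.0]], "twist": [0, 0, 0, 0, 0, 0, 0, 0, 0, 0, 0, 0]}}

```text
time: 12.55
tool_pos: [0.4755, -0.3375, 0.2097]
tool_rot: [[-0.927, -0.376, 0.0], [-0.376, 0.927, -0.0], [-0.0, -0.0, -1.0]]
force: [-0.6, 0.4, -3.8]
gripper_width: 0.0657
grip_force: 18.0
```

```bash
python3 -c "
from h import *
cap('scene','pics/s2.png')"; python3 go.py .5794 .2692 .25 174.9
```

```text
t 12.6 pos [ 0.4753 -0.3373  0.2091] yaw 112.05 F [ 0.1 -0.1 -3.5] grip 0.0656 18.0
units [-10.81  17.43  -1.35] twist -10.47 dist 20.6
```

View pics/s2.png

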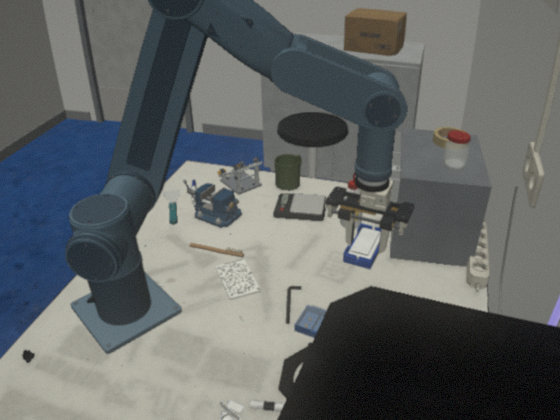

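The scene view shows the loaded carrier lifted level in the gripper at about (363,245), with the bottle and parts box undisturbed.

>>> {"method": "send_rows", "body": {"linear": [[0, 0.1, -0.3], [-0.1, 0.5, -0.8], [-0.3, 1.2, -1.4], [-0.6, 2.0, -2.0], [-0.9, 2.9, -2.5], [-1.2, 3.9, -2.8], [-1.5, 4.9, -3.0], [-1.8, 5.9, -3.0], [-2.1, 6.9, -3.0], [-2.4, 7.8, -3.0], [-2.6, 8.6, -3.0], [-2.8, 9.2, -3.0]], "twist": [0, -0.1, -0.4, -0.8, -1.3, -1.8, -2.4, -3.0, -3.6, -4.2, -4.7, -5.0]}}

```text
time: 13.6
tool_pos: [0.4486, -0.0479, 0.2997]
tool_rot: [[-0.612, -0.791, -0.001], [-0.791, 0.612, 0.001], [-0.0, 0.002, -1.0]]
force: [-0.1, -0.7, -3.3]
gripper_width: 0.0659
grip_force: 18.0
```

```bash
python3 go.py .53 .12 .31 174.9; python3 go.py .5788 .2750 .235 174.9
```

```text
t 13.6 pos [ 0.4486 -0.0479  0.2997] yaw 142.27 F [-0.1 -0.7 -3.3] grip 0.0659 18.0
units [-6.09  1.28 -0.34] twist -5.44 dist 6.2
t 13.6 pos [ 0.4486 -0.0479  0.2997] yaw 142.27 F [-0.1 -0.7 -3.3] grip 0.0659 18.0
units [-11.17   3.15   2.16] twist -5.44 dist 11.8
```

>>> {"method": "send_rows", "body": {"linear": [[-0.3, 0.1, 0], [-1.0, 0.3, 0], [-1.9, 0.5, 0], [-3.0, 0.9, 0], [-4.1, 1.2, 0], [-5.2, 1.5, 0], [-6.3, 1.8, 0], [-7.4, 2.1, 0], [-8.5, 2.4, 0.2], [-9.6, 2.7, 0.6], [-10.6, 3.0, 1.0], [-11.2, 3.1, 1.4]], "twist": [-0.1, -0.4, -0.9, -1.4, -2.0, -2.6, -3.2, -3.8, -4.4, -5.0, -5.4, -5.4]}}

```text
time: 14.6
tool_pos: [0.584, 0.275, 0.2565]
tool_rot: [[-0.093, -0.996, 0.0], [-0.996, 0.093, 0.001], [-0.001, 0.0, -1.0]]
force: [-0.1, -0.5, -3.4]
gripper_width: 0.0656
grip_force: 18.0
```

>>> {"method": "send_rows", "body": {"linear": [[0, 0, 0], [0, 0, 0], [0, 0, 0], [0, 0, 0]], "twist": [0, 0, 0, 0]}}

```text
time: 14.93
tool_pos: [0.5833, 0.2709, 0.2583]
tool_rot: [[-0.098, -0.995, 0.001], [-0.995, 0.098, -0.0], [0.0, -0.001, -1.0]]
force: [0.2, 0.1, -3.1]
gripper_width: 0.0661
grip_force: 18.0
```

```bash
python3 go.py .5799 .2752 .2 174.95
```

```text
t 14.93 pos [0.5833 0.2709 0.2583] yaw 174.38 F [ 0.2  0.1 -3.1] grip 0.0661 18.0
units [-0.13  0.13  1.94] twist -0.09 dist 2.0
```

>>> {"method": "send_rows", "body": {"linear": [[-0.1, 0.1, 0.2], [-0.13, 0.13, 0.6], [-0.13, 0.13, 1.1], [-0.13, 0.13, 1.5], [-0.13, 0.13, 1.8], [-0.13, 0.13, 1.9], [-0.13, 0.13, 1.9], [-0.13, 0.13, 1.9], [-0.13, 0.13, 1.9]], "twist": [-0.1, -0.1, -0.1, -0.1, -0.1, -0.1, -0.1, -0.1, -0.1]}}

```text
time: 15.68
tool_pos: [0.5801, 0.2763, 0.2016]
tool_rot: [[-0.086, -0.996, 0.002], [-0.996, 0.086, 0.0], [-0.001, -0.002, -1.0]]
force: [0.5, 1.5, -3.7]
gripper_width: 0.0663
grip_force: 18.0
```

```bash
python3 go.py .5799 .2752 .187 174.95
python3 -c "
from h import *
w=cap('wrist','pics/w4.png')"
```

```text
t 15.68 pos [0.5801 0.2763 0.2016] yaw 175.05 F [ 0.5  1.5 -3.7] grip 0.0663 18.0
units [0.04 0.   0.49] twist 0.02 dist 0.5
```

View pics/w4.png

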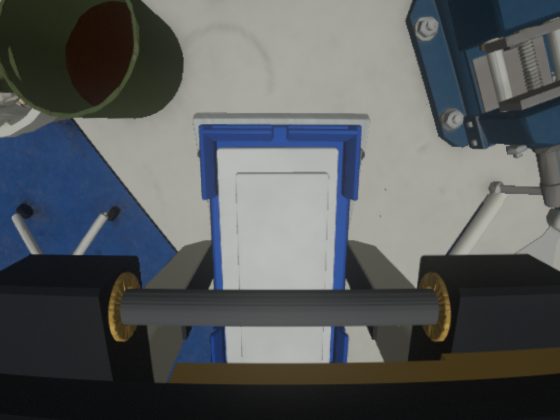

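The carrier is laterally centred over the bed: its edges are at 200 and 362, the bed's at 194 and 368. Next I lower it gently so the uphill edge touches and the carrier pivots in the pads.

>>> {"method": "send_rows", "body": {"linear": [[0.03, 0, 0.2], [0.03, 0, 0.4], [0.04, 0, 0.55], [0.05, 0, 0.65], [0.06, 0, 0.75], [0.08, 0, 0.85], [0.1, 0, 0.95], [0.1, 0, 1.0], [0.1, 0, 1.0]], "twist": [0, 0, 0, 0, 0, 0, 0, 0, 0]}}

```text
time: 16.48
tool_pos: [0.5792, 0.2729, 0.1703]
tool_rot: [[-0.086, -0.996, -0.0], [-0.996, 0.086, -0.001], [0.001, 0.0, -1.0]]
force: [-0.3, 1.2, -2.1]
gripper_width: 0.0659
grip_force: 18.0
```

```bash
python3 go.py .5793 .2688 .1505 174.95
```

```text
t 16.48 pos [0.5792 0.2729 0.1703] yaw 175.06 F [-0.3  1.2 -2.1] grip 0.0659 18.0
units [ 0.14 -0.01  0.66] twist 0.02 dist 0.7
```

>>> {"method": "send_rows", "body": {"linear": [[0.02, 0, 0.08], [0.04, 0, 0.17], [0.06, 0, 0.26], [0.08, 0, 0.34], [0.09, 0, 0.41], [0.11, 0, 0.48], [0.12, 0, 0.54], [0.13, 0, 0.58], [0.14, 0, 0.6], [0.14, 0, 0.6]], "twist": [0, 0, 0, 0, 0, 0, 0, 0, 0, 0]}}

```text
time: 17.32
tool_pos: [0.5789, 0.2688, 0.1526]
tool_rot: [[-0.086, -0.996, -0.0], [-0.996, 0.086, -0.0], [0.0, 0.0, -1.0]]
force: [0.6, 0.0, -2.3]
gripper_width: 0.0658
grip_force: 18.0
```

```bash
python3 go.py .5793 .2688 .1495 174.95; python3 -c "
from h import *
w=cap('wrist','pics/w5.png');np.savez('w5.npz',**w)"
```

```text
t 17.32 pos [0.5789 0.2688 0.1526] yaw 175.05 F [ 0.6  0.  -2.3] grip 0.0658 18.0
units [-0.   -0.01  0.1 ] twist 0.02 dist 0.1
```

View pics/w5.png

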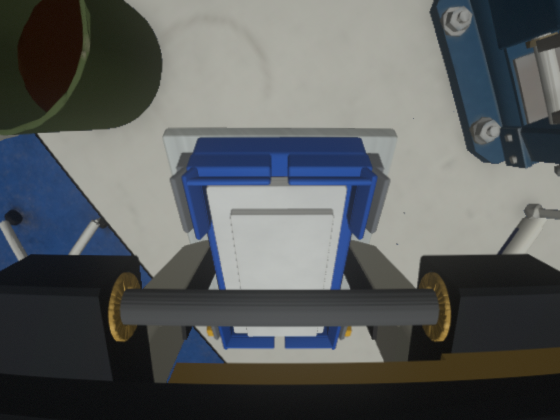

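The carrier has tilted and sits between the guides, with its uphill end at about (280,160). I'll measure its pose in the bed frame.

```bash
cat > m5.py <<'E'
from h import *
import sys
c=dict(np.load(sys.argv[1])); P=cloud(c); hsv=cv2.cvtColor(c["pixels"],cv2.COLOR_RGB2HSV)
O=np.array([.5794,.2692,.0582]);hd=np.radians(-95.02);t=np.radians(30)
u=np.array([np.cos(hd),np.sin(hd),0]);ex=u*np.cos(t)+[0,0,np.sin(t)];ey=np.array([-u[1],u[0],0]);n=np.cross(ex,ey)
B=np.stack([(P-O)@e*1000 for e in(ex,ey,n)],-1)
bl=(cv2.inRange(hsv,(100,120,40),(130,255,255))>0)
bl[:,:170]=0;bl[:,400:]=0
a=B[bl&(abs(B[...,0])<110)&(abs(B[...,1])<45)&(B[...,2]>5)&(B[...,2]<80)]
print("blue min/max",np.percentile(a,1,0).round(1),np.percentile(a,99,0).round(1))
g=(hsv[...,1]<40)&(hsv[...,2]>110)&(abs(B[...,0])<75)&(abs(B[...,1])<17)&(B[...,2]>15)&(B[...,2]<70)
q=B[g]
if len(q)>50:
    for _ in range(4):
        m=q.mean(0);nn=np.linalg.svd(q-m,full_matrices=False)[2][2];nn*=np.sign(nn[2]);q=q[abs((q-m)@nn)<1.5]
    print("coupon top plane: n",nn.round(3),"tilt about y deg",np.degrees(np.arctan2(nn[0],nn[2])).round(2),"about x",np.degrees(np.arctan2(nn[1],nn[2])).round(2),"height at origin",((m@nn)/nn[2]).round(2),len(q), "(expect 25)","x range",np.percentile(q[:,0],[1,99]).round(1))
E
python3 m5.py w5.npz
```

```text
blue min/max [-52.8 -32.1   5.5] [73.7 33.2 29.3]
coupon top plane: n [0.036 0.    0.999] tilt about y deg 2.04 about x 0.0 height at origin 26.28 4683 (expect 25) x range [-34.8  53.2]
```

>>> {"method": "send_rows", "body": {"linear": [[0, 0, 0.02], [0, 0, 0.04], [0, 0, 0.06], [0, 0, 0.06]], "twist": [0, 0, 0, 0], "newtons": 10}}

```text
time: 17.7
tool_pos: [0.5789, 0.2691, 0.1512]
tool_rot: [[-0.086, -0.996, 0.0], [-0.996, 0.086, 0.0], [-0.0, -0.0, -1.0]]
force: [-0.8, -0.1, -0.1]
gripper_width: 0.0659
grip_force: 10.0
```

```bash
python3 go.py .5793 .2688 .1495 174.95; python3 -c "
from h import *
w=cap('wrist');np.savez('w6.npz',**w)"; python3 m5.py w6.npz
```

```text
t 17.7 pos [0.5789 0.2691 0.1512] yaw 175.06 F [-0.8 -0.1 -0.1] grip 0.0659 10.0
units [ 0.01 -0.01  0.06] twist 0.02 dist 0.1
blue min/max [-54.2 -32.1   5.6] [72.6 33.2 27.8]
coupon top plane: n [0.022 0.    1.   ] tilt about y deg 1.23 about x 0.02 height at origin 25.1 4479 (expect 25) x range [ 2.5 51.9]
```

>>> {"method": "send_rows", "body": {"linear": [[-0.03, 0, 0.03], [-0.06, 0, 0.05], [-0.09, 0, 0.07], [-0.12, 0, 0.085], [-0.15, 0, 0.105], [-0.18, 0, 0.12], [-0.2, 0, 0.13], [-0.2, 0, 0.13]], "twist": [0, 0, 0, 0, 0, 0, 0, 0]}}

```text
time: 18.42
tool_pos: [0.5799, 0.2753, 0.1475]
tool_rot: [[-0.086, -0.996, 0.001], [-0.996, 0.086, 0.0], [-0.001, -0.001, -1.0]]
force: [-0.2, 0.3, 5.1]
gripper_width: 0.0659
grip_force: 10.0
```

```bash
python3 go.py .5793 .2688 .1495 174.95; python3 -c "
from h import *
w=cap('wrist');np.savez('w6.npz',**w)"; python3 m5.py w6.npz
```

```text
t 18.42 pos [0.5799 0.2753 0.1475] yaw 175.06 F [-0.2  0.3  5.1] grip 0.0659 10.0
units [ 0.22  0.   -0.07] twist 0.02 dist 0.2
blue min/max [-61.5 -31.5   5.6] [65.4 33.7 28. ]
coupon top plane: n [0.021 0.001 1.   ] tilt about y deg 1.21 about x 0.03 height at origin 24.94 4452 (expect 25) x range [-4.8 44.6]
```

>>> {"method": "send_rows", "body": {"linear": [[-0.02, 0, 0.01], [-0.04, 0, 0.015], [-0.06, 0, 0.02], [-0.08, 0, 0.03], [-0.08, 0, 0.03]], "twist": [0, 0, 0, 0, 0]}}

```text
time: 18.88
tool_pos: [0.58, 0.2762, 0.1471]
tool_rot: [[-0.086, -0.996, 0.001], [-0.996, 0.086, -0.002], [0.002, -0.001, -1.0]]
force: [-1.2, -5.1, 10.0]
gripper_width: 0.0661
grip_force: 10.0
```

```bash
python3 go.py .5793 .2688 .1495 174.95; python3 -c "
from h import *
w=cap('wrist');np.savez('w6.npz',**w)"; python3 m5.py w6.npz
```

```text
t 18.88 pos [0.58   0.2762 0.1471] yaw 175.07 F [-1.2 -5.1 10. ] grip 0.0661 10.0
units [ 0.25  0.   -0.08] twist 0.02 dist 0.3
blue min/max [-62.5 -31.6   5.6] [64.7 33.7 27.9]
coupon top plane: n [0.021 0.002 1.   ] tilt about y deg 1.19 about x 0.11 height at origin 24.91 4503 (expect 25) x range [-5.5 43.9]
```

>>> {"method": "send_rows", "body": {"linear": [[0, 0, 0], [0, 0, 0], [0, 0, 0], [0, 0, 0], [0, 0, 0], [0, 0, 0], [0, 0, -0.3], [0, 0, -0.9], [0, 0, -1.7], [0, 0, -2.6], [0, 0, -3.2], [0, 0, -3.5]], "twist": [0, 0, 0, 0, 0, 0, 0, 0, 0, 0, 0, 0], "fingers": 0}}

```text
time: 19.93
tool_pos: [0.5807, 0.2778, 0.2552]
tool_rot: [[-0.086, -0.996, 0.005], [-0.996, 0.086, 0.001], [-0.002, -0.005, -1.0]]
force: [-0.7, 0.0, -0.1]
gripper_width: 0.0927
grip_force: 0.0
```

>>> {"method": "send_rows", "body": {"linear": [[-0.4, 0, 0], [-1.2, 0, 0], [-2.0, 0, 0], [-2.8, 0, 0], [-3.3, 0, 0], [-3.5, 0, 0], [-3.5, 0, 0], [-3.5, 0, 0]], "twist": [0, 0, 0, 0, 0, 0, 0, 0]}}

```text
time: 20.6
tool_pos: [0.5882, 0.382, 0.2498]
tool_rot: [[-0.085, -0.996, -0.002], [-0.996, 0.085, -0.001], [0.001, 0.002, -1.0]]
force: [-0.4, 0.7, 0.6]
gripper_width: 0.093
grip_force: 0.0
```

```bash
python3 go.py .58 .27 .25 175; python3 -c "
from h import *
w=cap('wrist','pics/w7.png');np.savez('w7.npz',**w)"; python3 m5.py w7.npz
```

```text
t 20.6 pos [0.5882 0.382  0.2498] yaw 175.1 F [-0.4  0.7  0.6] grip 0.093 0.0
units [ 3.74 -0.05 -0.  ] twist 0.02 dist 3.7
blue min/max [-63.  -31.8  12.4] [46.9 33.9 28.3]
coupon top plane: n [0.002 0.001 1.   ] tilt about y deg 0.13 about x 0.06 height at origin 24.77 6219 (expect 25) x range [-51.8  42.8]
```

View pics/w7.png

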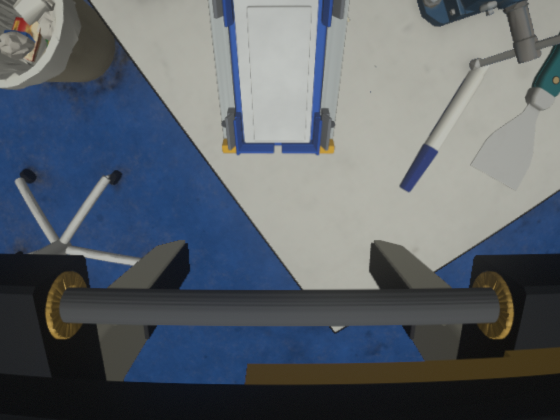

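The carrier now lies flat between the guides, with its low edge at (279,150) in line with the yellow stops at (228,146) and (328,146). I'll check the gap to the stops numerically.

```bash
cat >> m5.py <<'E'
b2=B[bl&(abs(B[...,1])<34)&(B[...,0]<-40)&(B[...,0]>-90)&(B[...,2]>22)]
print("low end blue x",np.percentile(b2[:,0],[.2,1,5]).round(1),"y",np.percentile(b2[:,1],[1,99]).round(1))
y=(cv2.inRange(hsv,(15,150,100),(32,255,255))>0)&(abs(B[...,0]+68)<15)&(abs(B[...,1])<55)&(B[...,2]>11)
print("yellow x",np.percentile(B[y][:,0],[2,50,98]).round(1),y.sum())
E
python3 m5.py w7.npz
python3 -c "
from h import *
t=cap('top');a=dict(np.load('top0.npz'))['pixels'];d=np.abs(a.astype(int)-t['pixels']).max(2)
print('bottle diff',d[145:178,298:335].mean(),'box diff',d[258:295,360:405].mean())"
```

```text
blue min/max [-63.  -31.8  12.4] [46.9 33.9 28.3]
coupon top plane: n [0.002 0.001 1.   ] tilt about y deg 0.13 about x 0.06 height at origin 24.77 6219 (expect 25) x range [-51.8  42.8]
low end blue x [-64.  -63.2 -62.8] y [-31.8  33.8]
yellow x [-72.6 -69.4 -66. ] 115
bottle diff 2.003276003276003 box diff 1.796996996996997
```

```bash
python3 -c "
from rig import ctrl
print(ctrl.hand_in())"
```

```text
the job is handed in; nothing more can be done
None
```

I handed the job in at about 21 s with every check I could make passing. The coupon is seated in the carrier, which lies flat on the bed (0.13° off) between the guides, within about 1 mm of the stops by depth measurement; the gripper is clear, and the bottle and parts box show no change in the top view.

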